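# Stow and clamp the stacking spice tray

### The job

Get the camper galley ready for the road: lift the loose tray by its carrying bar and lower it gently, without dropping it, onto the fixed tray so that its four corner lugs drop fully into the sockets. Then turn the clamp's black wing knob clockwise until the clamp pad touches the tray, give it a quarter turn more and no further, and let go. Leave the other things on the shelf where they are and keep the drawer shut.

Things in the scene. Friction and masses are not known exactly. Their poses are not given: they have to be found in the camera images.
- tray_center (a point): Centre, half-way up, of the loose grey tray (about 0.5 kg); x along its long side, z up. Open tray 150 x 120 mm, walls 35 mm high, four tapered lugs 12 mm long under its corners (x +-62, y +-47 mm; 14 mm thick at the root, 7 mm at the tip). It stands on the lugs, tips 50 mm below this point; its underside is 38 mm below. The same when turned half round.
- tray_bar (a point): Centre of the loose tray's carrying bar, 42 mm above the tray's centre, same axes. The bar runs along x over the middle of the tray, 14 mm wide (y) and 14 mm high, free for 110 mm between its two end posts; 38 mm of room between the bar and the walls' top level.
- seat (a point): Point of the fixed lower tray (same outline; rim 50 mm above the shelf top) where the loose tray's centre lies when fully home: lugs in the 16 mm square corner sockets (about 1 mm play each way), underside on the rim, 38 mm below this point. x along the long side, z up, y towards the side clamp, whose block (60 x 50 mm, 72 mm above the shelf top) stands 135 mm away and is fixed to the tray.
- wing_grip (a point): Grip point of the clamp's black wing knob, on its upright axis; x along the wing, z up. The wing is an upright bar 52 mm long (x), 12 mm thick (y), 26 mm high; its top is 12 mm above this point, the top of the clamp's block 25 mm below. The knob keeps its height as it turns.
- wing (a joint): Angle of the wing knob (rad), grows clockwise seen from above (tightening), range 0 to 6; a stiff friction of about 0.1 N m holds it wherever it is left. One turn drives the jaw with its pad 24 mm (3.82 mm per rad) level towards the tray (-y of the seat).
- pad_face (a point): Centre of the clamp pad's pressing face (black rubber, 32 mm wide, 16 mm high), which looks to -y of the seat. It is level with the lower part of the seated tray's +y wall, whose outer face is 60 mm from the seat point. The gap at the start is about 3 to 8 mm.
- pad (a joint): How far the pad has been pushed back into the jaw against its spring (m): 0 while it is free, grows as soon as the pad bears on the tray (after the tray's play has been taken up), by 0.006 per quarter turn of the knob. Spring: 1.8 N at touch and 1.2 N per mm; 13 mm of travel.
- shelf_drawer0 (a joint): The drawer in the shelf's front with the round steel knob (m, 0 = shut, grows as it slides out towards the robot).
- weight: Bystander on the shelf: round stainless pressure cooker weight, 32 mm diameter, 46 mm tall; origin at the centre of its underside.
- jar: Bystander on the shelf: lidded white ceramic ginger jar, 92 mm diameter, 124 mm tall; origin at the centre of its underside.
- spoons: Bystander on the shelf: three flat steel measuring spoons fanned out on a ring, lying flat, about 100 mm long and 8 mm high; origin at its underside near the ring.
- bottle: Bystander on the shelf: small plastic spice bottle with black cap, 42 mm diameter, 85 mm tall; origin at the centre of its underside.
- mug: Bystander on the shelf: white mug, 80 mm diameter plus its handle, 88 mm tall; origin at the centre of its underside.
- mill: Bystander on the shelf: dark wooden pepper mill, 54 mm diameter, 113 mm tall; origin at the centre of its underside.
There are look-alikes about, which are no part of the job. What is shaped like the part that bears tray_center but red is not meant.

How it is judged:
By the outcome, as a careful person would: the job done as asked, in the order asked, and still so for the second after the job is handed in, with the robot touching nothing.
It also fails if it takes over 69 s, if anything falls off the work surface, if the arm or the gripper's body presses on something with over 40 N, if the wrist force passes 120 N, or if a joint passes its speed limit or range.

### The arm

A 6-joint arm with a two-finger parallel gripper is mounted at the origin on the work surface. World frame = base frame: x ahead of the robot, y to its left, z up, the work surface at z = 0. Lengths are in mm, angles in rad, forces in N, time in s.
With the tool pointing down it reaches from about 300 to 775 mm from the base axis. Payload 14.6 kg.
Tool frame: the origin (TCP) lies midway between the tips of the shut fingers; the grasp point (between the pads) lies 19 mm behind it (manip.hold_point_z is the distance from the TCP to the grasp point, in mm); z points along the fingers, y is the direction in which the jaws open and shut (so a half turn about z gives the same grasp; the last joint's range is limited). The gripper opens to 94 mm and grips with 3 to 60 N. Pads are 16 mm wide; open, the fingers measure 119 mm over their backs; the gripper's body (75 mm by 177 mm) begins 78 mm behind the grasp point.
Start: joints at [1.235, 0.3, 1.521, -0, 1.321, -0.067], TCP at [146.064, 530.24, 181.846] pointing down, gripper open.
Joint ranges: [-3.03, 3.03], [-0.79, 2.21], [0.23, 2.52], [-1.04, 4.18], [0, 3.07], [-2.55, 2.55]. Speed limits (rad/s): [2.22, 2.22, 2.57, 3.14, 3.14, 3.14].

### API

Orientations are given as [roll, pitch, yaw] about the fixed x, y, z axes, in that order (R = Rz(yaw) Ry(pitch) Rx(roll)).
In Python, from cell import manip gives the robot as it stands.
- The arm moves only by the shell command python3 -m crank 'ROWS' [OPENING] [FORCE]. ROWS is JSON, a list of rows, each an object with "offset": the shift along the world's x, y, z in m, a list of three; "spin": the turn about the world's z in degrees. In form: [{"offset": [dx, dy, dz], "spin": spin}, ...]. A call has exactly 8 rows; each row is the pose to reach, as a shift and turn from the pose measured when the call began; what a row does not reach only later rows make up. A row lasts 1/12 s, in which the tool goes at most 41.7 mm and 7.16 degrees, less where a joint would pass 70% of its speed; a pose out of reach is approached as far as the arm can. A call with a gripper value outside its range is refused whole. OPENING is the opening, from 0 (shut) to 1 (fully open), set as the call begins (- or left out, the last holds). The fingers move at their own pace and stop on an object; FORCE is the grip in N (left out, the last holds). Time passes only in rows, so rows that repeat a pose let the fingers close, or fill a call up. It gives the time, the measured TCP pose, the force and the opening at its end, in the units of the state.
- manip.read_state(): the state, without advancing time (a new reading comes with each control period).
- manip.camera(name): name is "scene" or "top" or "wrist"; returns a dict with "pixels" (384x512x3 uint8, red, green, blue), "fx", "fy", "cx", "cy" (pixels), "extrinsics" (4x4, takes a point from world to camera coordinates); the wrist camera has in their place "hand_eye" (4x4, takes a point from camera to tool coordinates, whose origin is the TCP and whose axes are the flange's). Camera axes: x right, y down, z forward; pixel columns grow to the right and rows downward; lengths in mm; the calibration is good to about 2 mm. The wrist camera is an equidistant fisheye: a pixel r from the principal point sees the ray r / f radians off the axis. A picture is of the moment at which its call begins: read the wrist's pose just before it. There is no depth.
- manip.sign_off(): hands the job in, once; it reports no verdict.
Trained networks look in a picture, given as the dict that the camera call returned (one of the last four; its "shot" number tells which), for a name from the list of things; names that differ only in an ending like _2 or _b are one class to them, and where a whole thing is asked for, a point or a joint stands for the part that bears it (a point fixed in the world has none). Each returns a list of dicts, best first, with "conf" (0 to 1); they miss things now and then, are a little off and sometimes report something else, mostly with a low value. They report only what shows in the picture. A call takes as long as a camera call. They do not tell look-alikes from the thing itself.
- manip.search_frame(picture, name): "location" ([x, y, z] in mm, in world coordinates, good to about 4 mm: the middle of the surface that is visible of it).
- manip.masks_of(picture, name): "mask" (384x512 bool, what is visible of it).
The state is a dict: "clock": time; "joints": joint angles; "qd": joint speeds; "effort": joint torques, N m; "eef_pos": TCP position; "eef_rot": TCP orientation; "wrist_force": force on the tool from outside, world axes, zero at the start; "moment": the same for the moment, N m; "finger_gap": finger opening in mm.
Only numpy, scipy, OpenCV 4.12 (cv2) and the standard library are available. Lean on these libraries where they do the work, as an engineer would, in place of code of your own. Each camera call takes 0.05 s, during which the arm holds its last target. There are 200 camera calls.

## Working session

There is one attempt and no reset: what is moved stays moved. The work goes in short steps, Python scripts to look and compute and a shell command to move; the robot and the scene stay as the last step left them, time stands still between calls to the robot, and variables do not carry over. Pictures are saved under pics/ and viewed, about 8 in all and at most 12, crops included, and the job is handed in when it is done.

```bash
mkdir -p pics; ls
cat > h.py <<'E'
import numpy as np, cv2
from cell import manip
def save(p,n): cv2.imwrite('pics/'+n,cv2.cvtColor(p['pixels'],cv2.COLOR_RGB2BGR))
def proj(p,X):
    E=np.array(p['extrinsics']);c=E[:3,:3]@np.array(X,float)+E[:3,3]
    return np.array([p['fx']*c[0]/c[2]+p['cx'],p['fy']*c[1]/c[2]+p['cy']])
def ray_z(p,u,v,z):
    E=np.array(p['extrinsics']);R=E[:3,:3];o=-R.T@E[:3,3]
    d=R.T@np.array([(u-p['cx'])/p['fx'],(v-p['cy'])/p['fy'],1])
    return o+d*(z-o[2])/d[2]
E
python3 - <<'E'
from h import *
import json
print(manip.read_state())
ps={}
for n in ('scene','top'):
    p=manip.camera(n);save(p,n+'.png')
    E=np.array(p['extrinsics']);print(n,p['fx'],(-E[:3,:3].T@E[:3,3]).round(),E[2,:3].round(2))
    for k in ('tray_center','tray_bar','seat','wing_grip','pad_face','shelf_drawer0','weight','jar','spoons','bottle','mug','mill'):
        print(k,[(np.round(d['location']).tolist(),round(d['conf'],2),proj(p,d['location']).round().tolist()) for d in manip.search_frame(p,k)[:3]])
a=cv2.imread('pics/scene.png');b=cv2.imread('pics/top.png')
E
```

```text
pics
{'clock': 0.0, 'joints': array([ 1.23534139e+00,  3.00459283e-01,  1.52157955e+00, -9.25404161e-06,
        1.32072123e+00, -6.66040753e-02]), 'qd': array([ 0.00076216, -0.00075019,  0.00050912,  0.0009999 ,  0.00044186,
       -0.00151086]), 'effort': array([ 8.42985246e-04, -5.31793141e+01, -3.52760231e+01,  7.09509733e-02,
        2.40444025e-02, -5.14105716e-05]), 'eef_pos': array([146.00302993, 529.96027547, 181.29348192]), 'eef_rot': array([-3.14042723e+00, -6.87532222e-05,  2.87274405e+00]), 'wrist_force': array([-0.61292416, -0.00482316, -1.03105209]), 'moment': array([ 0.03520015, -0.00245642, -0.01021359]), 'finger_gap': 94.16611449451972}
scene 356.27443766656427 [1350. -262.  702.] [-0.83  0.17 -0.54]
tray_center [([507.0, -261.0, 122.0], 0.97, [187.0, 205.0]), ([202.0, -336.0, 38.0], 0.91, [162.0, 180.0]), ([309.0, -583.0, 31.0], 0.87, [87.0, 208.0])]
tray_bar [([306.0, -581.0, 30.0], 0.96, [88.0, 208.0]), ([203.0, -335.0, 33.0], 0.9, [163.0, 181.0]), ([510.0, -255.0, 124.0], 0.85, [189.0, 205.0])]
seat [([538.0, 108.0, 119.0], 0.65, [314.0, 194.0])]
wing_grip [([51
[... 528 characters left out ...]
258.0, 110.0], 0.55, [296.0, 188.0])]
tray_bar [([504.0, -260.0, 109.0], 0.97, [296.0, 188.0]), ([228.0, -338.0, 14.0], 0.95, [315.0, 263.0]), ([305.0, -579.0, 11.0], 0.73, [376.0, 243.0])]
seat [([518.0, 122.0, 100.0], 0.92, [193.0, 185.0]), ([740.0, -207.0, 177.0], 0.19, [283.0, 121.0])]
wing_grip []
pad_face []
shelf_drawer0 []
weight [([508.0, -260.0, 110.0], 0.55, [296.0, 187.0]), ([451.0, -74.0, 132.0], 0.39, [246.0, 202.0])]
jar [([744.0, 152.0, 182.0], 0.56, [183.0, 119.0])]
spoons [([528.0, 368.0, 96.0], 0.54, [127.0, 183.0])]
bottle [([587.0, -86.0, 153.0], 0.45, [249.0, 164.0])]
mug [([765.0, -13.0, 135.0], 0.8, [230.0, 118.0])]
mill [([737.0, -208.0, 180.0], 0.8, [283.0, 121.0])]
```

View pics/top.png

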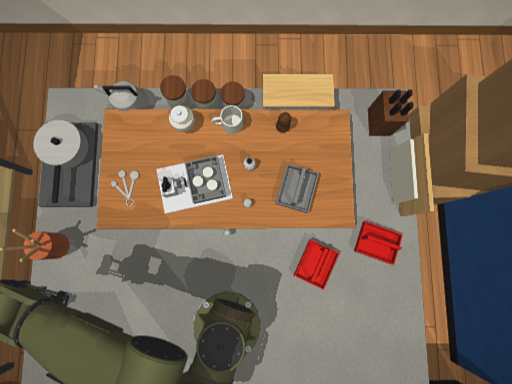

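View pics/scene.png

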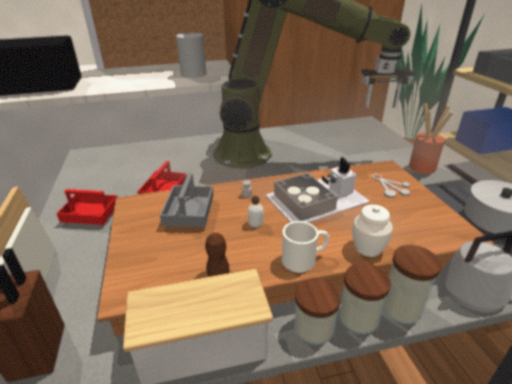

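The top view shows the grey tray at about px (297,188), the fixed tray with clamp at (193,184) and the red look-alikes off the shelf. The scene view agrees. I'll move the wrist camera above the seat and clamp.

```bash
python3 -m crank '[{"offset":[0.02,-0.02,0.03],"spin":0},{"offset":[0.04,-0.04,0.06],"spin":0},{"offset":[0.06,-0.06,0.09],"spin":0},{"offset":[0.08,-0.08,0.12],"spin":0},{"offset":[0.10,-0.1,0.15],"spin":0},{"offset":[0.12,-0.13,0.17],"spin":0},{"offset":[0.14,-0.16,0.19],"spin":0},{"offset":[0.16,-0.18,0.20],"spin":0}]' 1
python3 -m crank '[{"offset":[0.02,-0.03,0],"spin":0},{"offset":[0.04,-0.05,0],"spin":0},{"offset":[0.06,-0.08,0],"spin":0},{"offset":[0.08,-0.11,0],"spin":0},{"offset":[0.10,-0.14,0],"spin":0},{"offset":[0.12,-0.16,0],"spin":0},{"offset":[0.13,-0.18,0],"spin":0},{"offset":[0.13,-0.18,0],"spin":0}]'
cat >> h.py <<'E'
from scipy.spatial.transform import Rotation as Ro
def T_tool(s):
    T=np.eye(4);T[:3,:3]=Ro.from_euler('xyz',s['eef_rot']).as_matrix();T[:3,3]=s['eef_pos'];return T
def wrist(n=None):
    s=manip.read_state();p=manip.camera('wrist');p['T']=T_tool(s)@np.array(p['hand_eye'])
    if n: save(p,n)
    return p
def wproj(p,X):
    T=np.linalg.inv(p['T']);c=T[:3,:3]@np.array(X,float)+T[:3,3]
    r=np.hypot(c[0],c[1]);th=np.arctan2(r,c[2])
    return np.array([p['cx']+p['fx']*th*c[0]/r,p['cy']+p['fy']*th*c[1]/r])
def wray(p,u,v,z):
    x=(u-p['cx'])/p['fx'];y=(v-p['cy'])/p['fy'];th=np.hypot(x,y)
    d=p['T'][:3,:3]@np.array([np.sin(th)*x/th,np.sin(th)*y/th,np.cos(th)]);o=p['T'][:3,3]
    return o+d*(z-o[2])/d[2]
E
python3 - <<'E'
from h import *
p=wrist('w1.png');print(p['T'].round(2),p['fx'],p['cx'],p['cy'])
for k in ('seat','wing_grip','pad_face','tray_center','tray_bar'):
    print(k,[(np.round(d['location']).tolist(),round(d['conf'],2),wproj(p,d['location']).round().tolist()) for d in manip.search_frame(p,k)[:3]])
E
```

```text
clock: 1.97
eef_pos: [306.8, 348.3, 384.8]
eef_rot: [3.139, 0.002, 2.873]
wrist_force: [0.9, 0.0, -0.3]
finger_gap: 94.2
clock: 2.63
eef_pos: [438.2, 165.6, 384.4]
eef_rot: [3.139, 0.002, 2.869]
wrist_force: [-0.2, 0.3, -0.3]
finger_gap: 94.2
[[ 2.7000e-01  9.4000e-01  2.3000e-01  3.7328e+02]
 [ 9.6000e-01 -2.6000e-01 -6.0000e-02  1.8437e+02]
 [ 0.0000e+00  2.4000e-01 -9.7000e-01  5.8743e+02]
 [ 0.0000e+00  0.0000e+00  0.0000e+00  1.0000e+00]] 297.3186396354542 253.52370378626333 194.15567783014265
seat [([511.0, 133.0, 98.0], 0.81, [245.0, 209.0])]
wing_grip [([501.0, 205.0, 200.0], 0.9, [292.0, 210.0])]
pad_face [([518.0, 147.0, 158.0], 0.5, [254.0, 222.0])]
tray_center [([444.0, -231.0, 116.0], 0.82, [60.0, 226.0]), ([233.0, -337.0, 18.0], 0.59, [25.0, 139.0])]
tray_bar [([232.0, -337.0, 23.0], 0.89, [24.0, 139.0]), ([446.0, -239.0, 120.0], 0.71, [56.0, 229.0])]
```

View pics/w1.png

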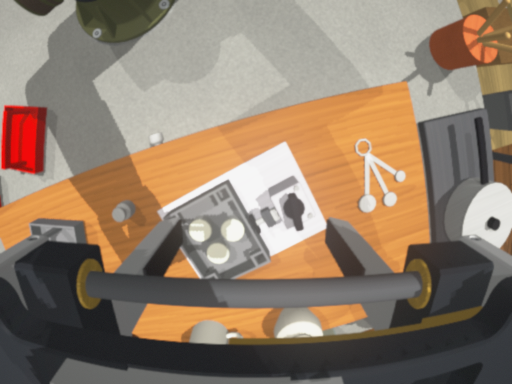

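The wrist view shows the fixed tray (corners about (229,181), (167,221), (270,258)), the clamp block right of it and the wing at (293,207). Next I'll take the shelf height by triangulation and enlarge this crop.

Run:
```python
from h import *
import pickle
p=wrist();t=manip.camera('top')
for (w,u) in (((363,147),(130,203)),((293,208),(175,183)),((200,230),(209.5,169))):
    best=min(range(20,260,2),key=lambda z:np.linalg.norm(wray(p,*w,z)-ray_z(t,*u,z)))
    print(best,wray(p,*w,best).round(),ray_z(t,*u,best).round())
pickle.dump(p,open('w1.pkl','wb'))
im=cv2.cvtColor(p['pixels'],cv2.COLOR_RGB2BGR)[135:295,145:345]
im=cv2.resize(im,None,fx=4,fy=4,interpolation=cv2.INTER_CUBIC)[:600,:800];cv2.imwrite('pics/w1c.png',im)
```

```text
254 [430. 307. 254.] [433. 301. 254.]
20 [555. 222.  20.] [541. 206.  20.]
100 [525.  50. 100.] [579.  63. 100.]
```

View pics/w1c.png

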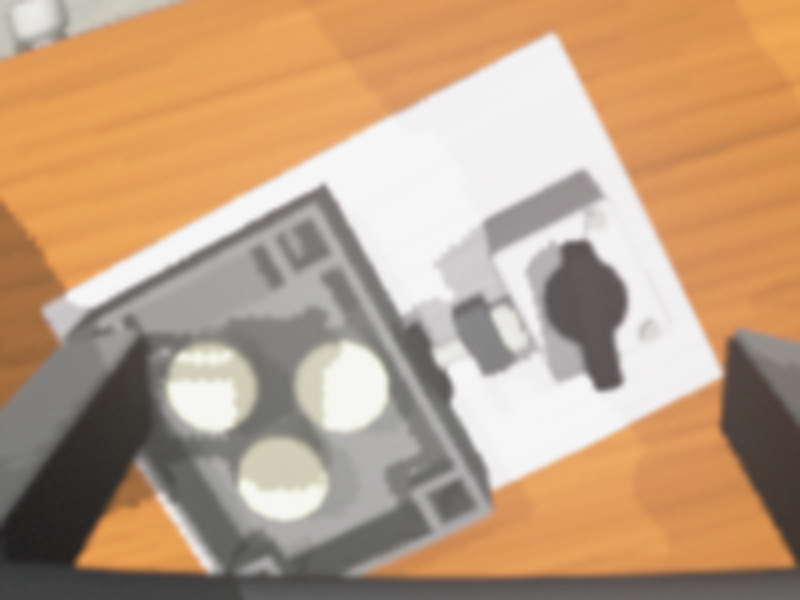

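Run:
```python
from h import *
import pickle
p=pickle.load(open('w1.pkl','rb'));t=manip.camera('top');s=manip.camera('scene')
print(np.array(p['hand_eye']).round(3)); print(np.array(t['extrinsics']).round(3),t['cx'],t['cy'])
for z in (60,80,90,100,110):
  print(z)
  for n,w,u,c in (('ring',(363,147),(130,203),None),('b1',(283.75,143.75),(164,212),None),('b2',(325.5,229),(157,168),(366,201)),('b3',(156,212.5),(232,200),None)):
    print(n,wray(p,*w,z)[:2].round(),ray_z(t,*u,z)[:2].round(), None if c is None else ray_z(s,*c,z)[:2].round())
save(t,'t2.png')
im=cv2.imread('pics/t2.png');save(s,'s2.png');im2=cv2.imread('pics/s2.png')
a=cv2.resize(im[135:235,105:335],None,fx=3.47,fy=3,interpolation=cv2.INTER_CUBIC)
a=cv2.resize(im[140:226,110:310],None,fx=3.5,fy=3.5,interpolation=cv2.INTER_CUBIC)
b=cv2.resize(im2[150:225,240:440],None,fx=3.5,fy=3.5,interpolation=cv2.INTER_CUBIC)
cv2.imwrite('pics/ts.png',np.vstack([a,b]));print(a.shape,b.shape)
```

```text
[[ 0.00000e+00 -9.72000e-01 -2.36000e-01  6.72610e+01]
 [ 1.00000e+00  0.00000e+00  1.00000e-03  1.09600e+00]
 [-1.00000e-03 -2.36000e-01  9.72000e-01 -2.03153e+02]
 [ 0.00000e+00  0.00000e+00  0.00000e+00  1.00000e+00]]
[[-4.000000e-03 -1.000000e+00  1.500000e-02 -1.083230e+02]
 [-9.870000e-01  2.000000e-03 -1.600000e-01  5.097410e+02]
 [ 1.590000e-01 -1.600000e-02 -9.870000e-01  1.364905e+03]
 [ 0.000000e+00  0.000000e+00  0.000000e+00  1.000000e+00]] 255.48750770141777 189.86385529094636
60
ring [463. 376.] [457. 365.] None
b1 [422. 232.] [423. 236.] None
b2 [600. 272.] [592. 269.] [535. 285.]
b3 [482. -35.] [468. -20.] None
80
ring [460. 369.] [455. 358.] None
b1 [420. 230.] [421. 231.] None
b2 [592. 268.] [588. 263.] [560. 268.]
b3 [478. -27.] [465. -21.] None
90
ring [458. 365.] [453. 355.] None
b1 [419. 229.] [420. 229.] None
b2 [587. 267.] [586. 261.] [573. 259.]
b3 [476. -22.] [464. -22.] None
100
ring [457. 362.] [452. 352.] None
b1 [418. 229.] [419. 226.] None
b2 [583. 265.] [583. 258.] [586. 251.]
b3 [473. -18.] [462. -22.] None
110
ring [455. 358.] [451. 348.] None
b1 [417. 228.] [418. 224.] None
b2 [579. 264.] [581. 256.] [599. 242.]
b3 [471. -14.] [461. -23.] None
(301, 700, 3) (262, 700, 3)
```

View pics/ts.png

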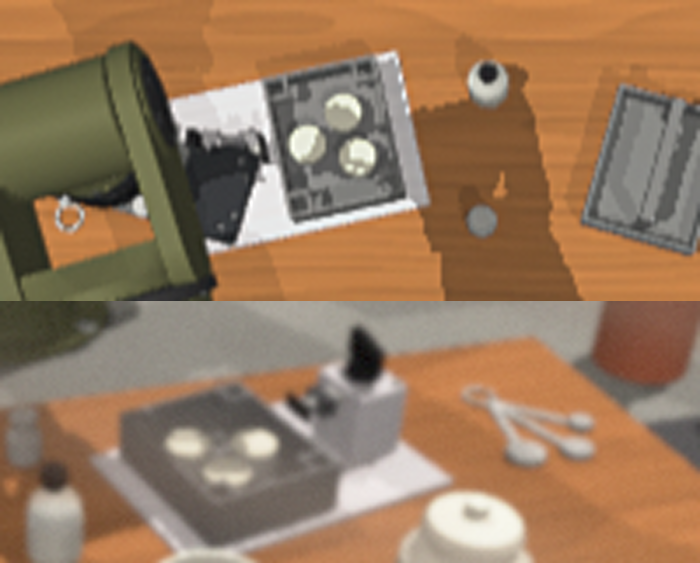

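Shelf top comes out near z≈90–95 mm. The bar's yaw is about -15° (matching the tool yaw of 164°), and the seat's about +11°. I'm moving over the loose tray.

```bash
python3 -m crank '[{"offset":[0.01,-0.04,0],"spin":0},{"offset":[0.02,-0.08,0],"spin":0},{"offset":[0.02,-0.12,0],"spin":0},{"offset":[0.03,-0.16,0],"spin":0},{"offset":[0.04,-0.20,0],"spin":0},{"offset":[0.05,-0.24,0],"spin":0},{"offset":[0.06,-0.28,0],"spin":0},{"offset":[0.06,-0.32,0],"spin":0}]' 1
python3 -m crank '[{"offset":[0,-0.03,-0.02],"spin":0},{"offset":[0,-0.06,-0.04],"spin":0},{"offset":[0,-0.08,-0.06],"spin":0},{"offset":[0,-0.1,-0.08],"spin":0},{"offset":[0,-0.1,-0.1],"spin":0},{"offset":[0,-0.1,-0.1],"spin":0},{"offset":[0,-0.1,-0.1],"spin":0},{"offset":[0,-0.1,-0.1],"spin":0}]'
python3 - <<'E'
from h import *
import pickle
p=wrist('w2.png');pickle.dump(p,open('w2.pkl','wb'))
for k in ('tray_center','tray_bar'):
    print(k,[(np.round(d['location']).tolist(),round(d['conf'],2),wproj(p,d['location']).round().tolist()) for d in manip.search_frame(p,k)[:2]])
print(manip.read_state()['joints'].round(2),wproj(p,manip.read_state()['eef_pos']))
im=cv2.imread('pics/w2.png');cv2.imwrite('pics/w2b.png',cv2.resize(im[60:384],(800,506),interpolation=cv2.INTER_CUBIC))
E
```

```text
clock: 3.8
eef_pos: [497.2, -153.1, 384.3]
eef_rot: [3.138, 0.001, 2.874]
wrist_force: [1.0, 0.5, -0.7]
finger_gap: 93.9
clock: 4.47
eef_pos: [497.7, -252.7, 285.9]
eef_rot: [3.139, 0.003, 2.875]
wrist_force: [0.6, 0.2, -0.8]
finger_gap: 93.8
tray_center [([500.0, -255.0, 106.0], 0.69, [251.0, 177.0]), ([309.0, -571.0, 16.0], 0.64, [57.0, 117.0])]
tray_bar [([305.0, -571.0, 19.0], 0.8, [56.0, 114.0]), ([250.0, -343.0, 17.0], 0.67, [158.0, 38.0])]
[-0.54  0.26  1.33  0.    1.55 -1.84] [251.46508799 218.37628433]
```

View pics/w2b.png

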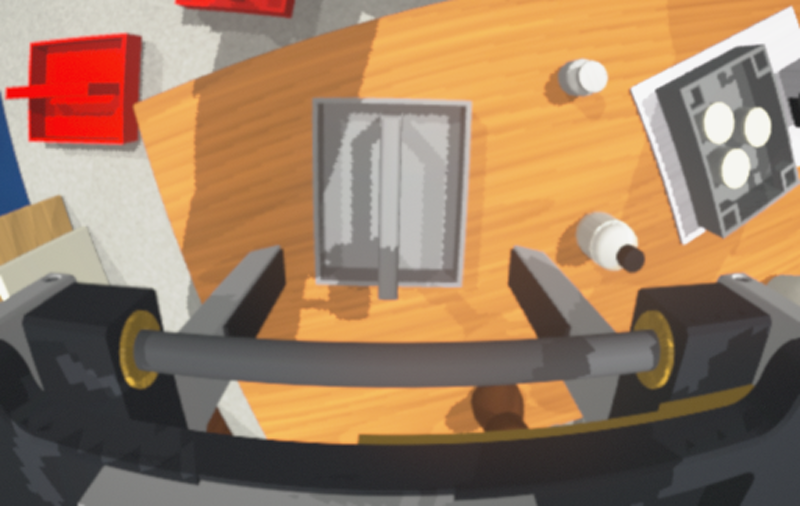

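The wrist view shows the grey tray upright in frame: rim corners in the crop about (314,99), (471,101), (462,286), (318,284), with the bar at x≈389. The fixed tray is top right.

Run:
```python
from h import *
import pickle
p=pickle.load(open('w2.pkl','rb'))
f=lambda u,v:(u/1.5625,v/1.5625+60)
C=[(314,99),(471,101),(462,286),(318,284)]
for zs in (80,90,100):
    P=np.array([wray(p,*f(*c),zs+47)[:2] for c in C]);L=[np.linalg.norm(P[i]-P[(i+1)%4]) for i in range(4)]
    d=(P[0]+P[1]-P[2]-P[3]);e=P[1]-P[0]+P[2]-P[3]
    B=np.array([wray(p,*f(*c),zs+99)[:2] for c in ((391,116),(389,285))])
    print(zs,P.mean(0).round(1),np.round(L),np.degrees(np.arctan2(d[1],d[0])),np.degrees(np.arctan2(e[1],e[0])),B.round(),np.degrees(np.arctan2(*(B[0]-B[1])[::-1])))
    # fixed tray rim
    S=[(656,82),(757,46),(800,170),(722,236)]
    Q=np.array([wray(p,*f(*c),zs+50)[:2] for c in S]);print('  seat',Q.round())
```

```text
80 [ 506.9 -257.3] [122. 154. 122. 154.] 163.84403689560736 73.88387687659531 [[ 444. -240.]
 [ 559. -273.]] 163.89665102891107
  seat [[468. -13.]
 [453. 121.]
 [589. 169.]
 [628.  45.]]
90 [ 504.9 -256.6] [119. 150. 119. 150.] 163.84403689560736 73.88387687659534 [[ 443. -239.]
 [ 555. -272.]] 163.89665102891107
  seat [[467. -19.]
 [453. 111.]
 [585. 158.]
 [622.  37.]]
100 [ 502.8 -256. ] [116. 146. 116. 145.] 163.84403689560736 73.88387687659531 [[ 443. -239.]
 [ 551. -270.]] 163.8966510289111
  seat [[466. -25.]
 [452. 101.]
 [581. 147.]
 [617.  29.]]
```

```bash
python3 -m crank '[{"offset":[0.007,-0.004,-0.02],"spin":-1},{"offset":[0.007,-0.004,-0.05],"spin":-1},{"offset":[0.007,-0.004,-0.08],"spin":-1},{"offset":[0.007,-0.004,-0.10],"spin":-1},{"offset":[0.007,-0.004,-0.11],"spin":-1},{"offset":[0.007,-0.004,-0.12],"spin":-1},{"offset":[0.007,-0.004,-0.124],"spin":-1},{"offset":[0.007,-0.004,-0.124],"spin":-1}]' 0.5
python3 -m crank '[{"offset":[0,0,0],"spin":0},{"offset":[0,0,0],"spin":0},{"offset":[0,0,0],"spin":0},{"offset":[0,0,0],"spin":0},{"offset":[0,0,0],"spin":0},{"offset":[0,0,0],"spin":0},{"offset":[0,0,0],"spin":0},{"offset":[0,0,0],"spin":0}]' 0 35
python3 -m crank '[{"offset":[0,0,0],"spin":0},{"offset":[0,0,0],"spin":0},{"offset":[0,0,0],"spin":0},{"offset":[0,0,0],"spin":0},{"offset":[0,0,0.005],"spin":0},{"offset":[0,0,0.01],"spin":0},{"offset":[0,0,0.015],"spin":0},{"offset":[0,0,0.02],"spin":0}]'
```

```text
clock: 5.28
eef_pos: [504.8, -256.8, 162.0]
eef_rot: [3.139, 0.004, 2.857]
wrist_force: [-0.2, -0.4, -0.7]
finger_gap: 47.4
clock: 5.95
eef_pos: [504.9, -257.2, 162.4]
eef_rot: [3.14, 0.005, 2.857]
wrist_force: [-0.6, -2.9, 4.7]
finger_gap: 13.4
clock: 6.62
eef_pos: [504.9, -257.0, 182.8]
eef_rot: [3.139, 0.004, 2.857]
wrist_force: [-0.2, -0.2, -4.6]
finger_gap: 13.5
```

```bash
python3 -m crank '[{"offset":[0,0,0.02],"spin":0},{"offset":[0,0,0.04],"spin":0},{"offset":[0,0,0.06],"spin":0},{"offset":[0,0.01,0.08],"spin":3},{"offset":[0,0.03,0.1],"spin":6},{"offset":[0,0.06,0.12],"spin":10},{"offset":[0,0.08,0.14],"spin":14},{"offset":[0,0.1,0.15],"spin":18}]'
python3 -m crank '[{"offset":[0,0.02,0],"spin":2},{"offset":[0,0.03,0],"spin":4},{"offset":[0,0.04,0],"spin":7},{"offset":[0,0.05,0],"spin":9},{"offset":[0,0.05,0],"spin":9},{"offset":[0,0.05,0],"spin":9},{"offset":[0,0.05,0],"spin":9},{"offset":[0,0.05,0],"spin":9}]'
python3 - <<'E'
from h import *
import pickle
p=pickle.load(open('w1.pkl','rb'))
g=lambda u,v:(145+u/4,135+v/4)
for n,c,z in (('s-+',(303,243),139),('s++',(450,497),139),('wing a',(575,245),173),('wing b',(605,385),173),('wing mid',(587,308),173)): print(n,wray(p,*g(*c),z).round(1))
p=wrist('w3.png');pickle.dump(p,open('w3.pkl','wb'))
im=cv2.imread('pics/w3.png');cv2.imwrite('pics/w3b.png',cv2.resize(im[100:340,192:512],(800,600),interpolation=cv2.INTER_CUBIC))
E
```

```text
clock: 7.28
eef_pos: [505.0, -155.7, 335.7]
eef_rot: [3.14, 0.007, -3.108]
wrist_force: [-0.6, 0.4, -4.0]
finger_gap: 13.2
clock: 7.95
eef_pos: [504.9, -106.3, 335.5]
eef_rot: [3.14, 0.007, -2.952]
wrist_force: [0.9, 0.2, -3.5]
finger_gap: 13.3
s-+ [466.7 110.4 139. ]
s++ [587.6 137.3 139. ]
wing a [486.3 210.8 173. ]
wing b [542.1 209.2 173. ]
wing mid [510.7 209.5 173. ]
```

View pics/w3b.png

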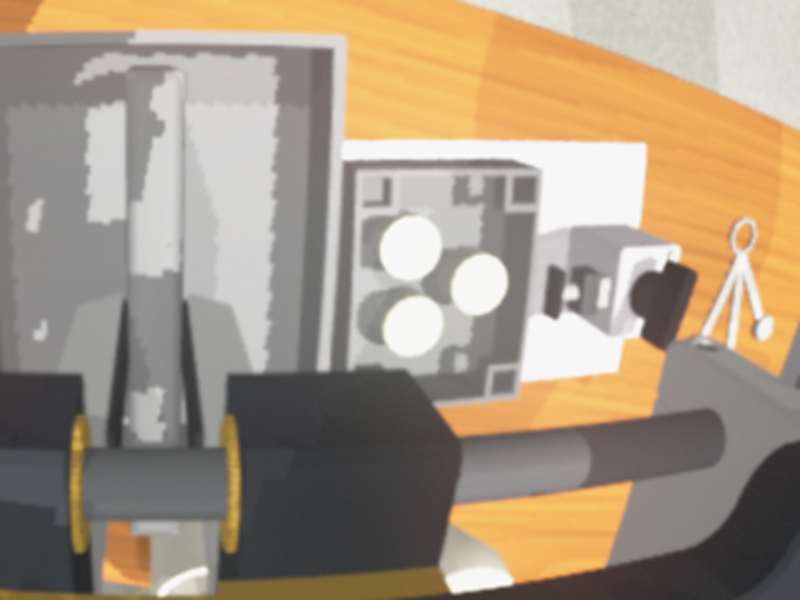

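This view shows three sockets of the fixed tray: (379,190), (521,191) and (503,380) in the crop, with the rim corners just outside them.

Run:
```python
from h import *
import pickle
from scipy.optimize import least_squares
p=pickle.load(open('w3.pkl','rb'))
g=lambda u,v:(192+u/2.5,100+v/2.5)
px=[((379,190),(-62,-47)),((521,191),(-62,47)),((503,380),(62,47)),((357,168),(-75,-60)),((540,170),(-75,60)),((519,398),(75,60))]
for zr in (135,139,143):
    P=[wray(p,*g(*c),zr)[:2] for c,_ in px]
    def f(q):
        R=np.array([[np.cos(q[2]),-np.sin(q[2])],[np.sin(q[2]),np.cos(q[2])]])
        return np.concatenate([q[:2]+R@np.array(l)-a for a,(_,l) in zip(P,px)])
    r=least_squares(f,[530,80,.2]);print(zr,r.x[:2].round(1),np.degrees(r.x[2]).round(2),r.fun.round(1))
    print([np.linalg.norm(P[0]-P[1]).round(1),np.linalg.norm(P[1]-P[2]).round(1)])
print(manip.read_state()['eef_rot'],manip.read_state()['joints'].round(2))
# held tray: rim right edge & bar
c=manip.read_state()
```

```text
135 [538.5  81.8] 12.66 [ 1.8  0.2 -0.5  1.1 -0.4 -0.7  1.6  0.7 -0.8  1.3 -1.7 -2.6]
[np.float64(92.7), np.float64(124.3)]
139 [537.8  79.7] 12.66 [ 1.6 -0.5 -0.9  1.2  0.3 -0.2  1.2 -0.2 -1.4  1.6 -0.8 -1.9]
[np.float64(91.8), np.float64(123.1)]
143 [537.   77.6] 12.66 [ 1.3 -1.2 -1.4  1.4  1.1  0.3  0.9 -1.1 -2.   1.9  0.1 -1.3]
[np.float64(90.8), np.float64(121.8)]
[ 3.14006039  0.00691259 -2.95216359] [-0.28  0.15  1.35  0.    1.63 -2.04]
```

```bash
python3 -m crank '[{"offset":[0.005,0.03,0],"spin":1},{"offset":[0.01,0.06,0],"spin":1.8},{"offset":[0.017,0.09,0],"spin":1.8},{"offset":[0.023,0.12,0],"spin":1.8},{"offset":[0.028,0.15,0],"spin":1.8},{"offset":[0.032,0.175,0],"spin":1.8},{"offset":[0.033,0.185,0],"spin":1.8},{"offset":[0.033,0.186,0],"spin":1.8}]'
python3 -m crank '[{"offset":[0,0,-0.02],"spin":0},{"offset":[0,0,-0.04],"spin":0},{"offset":[0,0,-0.06],"spin":0},{"offset":[0,0,-0.08],"spin":0},{"offset":[0,0,-0.095],"spin":0},{"offset":[0,0,-0.105],"spin":0},{"offset":[0,0,-0.11],"spin":0},{"offset":[0,0,-0.11],"spin":0}]'
python3 - <<'E'
from h import *
p=manip.camera('scene');save(p,'s3.png');s=manip.read_state();print(s['eef_pos'],np.degrees(s['eef_rot']),s['wrist_force'],s['moment'])
im=cv2.imread('pics/s3.png');cv2.imwrite('pics/s3b.png',cv2.resize(im[120:240,240:400],(800,600),interpolation=cv2.INTER_CUBIC))
E
```

```text
clock: 8.67
eef_pos: [538.0, 81.1, 335.2]
eef_rot: [3.14, 0.006, -2.919]
wrist_force: [1.0, -1.2, -3.3]
finger_gap: 13.7
clock: 9.33
eef_pos: [537.9, 80.3, 224.6]
eef_rot: [3.14, 0.005, -2.92]
wrist_force: [0.1, 0.2, -3.5]
finger_gap: 12.9
[538.1776996   80.48585568 225.54194914] [ 179.9043106     0.3698271  -167.29289089] [-0.73173709 -0.16845862 -3.64009497] [-0.00554219  0.00078833  0.01924298]
```

View pics/s3b.png

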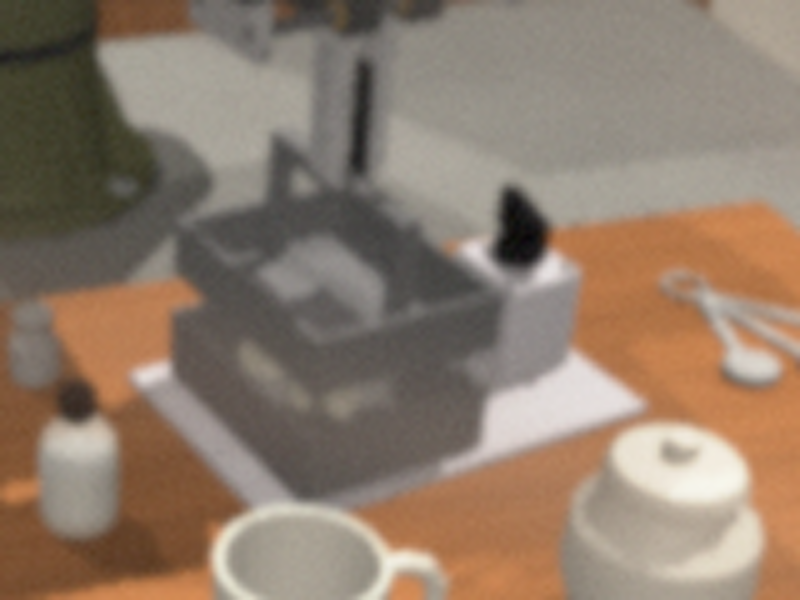

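The scene view shows the held tray straight above the fixed one and aligned with it. I'm lowering it slowly while watching the force.

```bash
python3 -m crank '[{"offset":[0,0,-0.003],"spin":0},{"offset":[0,0,-0.005],"spin":0},{"offset":[0,0,-0.007],"spin":0},{"offset":[0,0,-0.009],"spin":0},{"offset":[0,0,-0.011],"spin":0},{"offset":[0,0,-0.013],"spin":0},{"offset":[0,0,-0.014],"spin":0},{"offset":[0,0,-0.015],"spin":0}]'
python3 -c "
from cell import manip
s=manip.read_state();print(s['wrist_force'],s['moment'])"
python3 -m crank '[{"offset":[0,0,-0.001],"spin":0},{"offset":[0,0,-0.001],"spin":0},{"offset":[0,0,-0.002],"spin":0},{"offset":[0,0,-0.002],"spin":0},{"offset":[0,0,-0.003],"spin":0},{"offset":[0,0,-0.003],"spin":0},{"offset":[0,0,-0.004],"spin":0},{"offset":[0,0,-0.004],"spin":0}]'
python3 -c "
from cell import manip
s=manip.read_state();print(s['wrist_force'],s['moment'])"
```

```text
clock: 10.05
eef_pos: [538.1, 80.5, 210.4]
eef_rot: [3.14, 0.006, -2.92]
wrist_force: [-0.8, -0.8, -3.7]
finger_gap: 13.0
[-0.76824126 -0.78548252 -3.68563646] [ 0.06937741  0.01939815 -0.01382273]
clock: 10.72
eef_pos: [538.1, 80.5, 206.2]
eef_rot: [3.14, 0.006, -2.92]
wrist_force: [0.8, -0.1, -3.7]
finger_gap: 13.1
[ 0.81989158 -0.0913534  -3.71907606] [ 0.03275469  0.01279338 -0.00960036]
```

```bash
python3 -m crank '[{"offset":[0,0,-0.0005],"spin":0},{"offset":[0,0,-0.001],"spin":0},{"offset":[0,0,-0.001],"spin":0},{"offset":[0,0,-0.0015],"spin":0},{"offset":[0,0,-0.002],"spin":0},{"offset":[0,0,-0.002],"spin":0},{"offset":[0,0,-0.0025],"spin":0},{"offset":[0,0,-0.003],"spin":0}]'
python3 -c "
from cell import manip
s=manip.read_state();print(s['wrist_force'],s['moment'])"
python3 -m crank '[{"offset":[0,0,-0.0005],"spin":0},{"offset":[0,0,-0.001],"spin":0},{"offset":[0,0,-0.001],"spin":0},{"offset":[0,0,-0.0015],"spin":0},{"offset":[0,0,-0.002],"spin":0},{"offset":[0,0,-0.002],"spin":0},{"offset":[0,0,-0.002],"spin":0},{"offset":[0,0,-0.002],"spin":0}]'
python3 -c "
from cell import manip
s=manip.read_state();print(s['wrist_force'],s['moment'])"
```

```text
clock: 11.38
eef_pos: [538.1, 80.5, 203.2]
eef_rot: [3.14, 0.006, -2.92]
wrist_force: [0.1, 0.1, -4.2]
finger_gap: 13.4
[ 0.10822364  0.13921054 -4.20214892] [ 0.02566708 -0.03197225 -0.01269662]
clock: 12.05
eef_pos: [538.2, 80.5, 201.3]
eef_rot: [3.14, 0.006, -2.92]
wrist_force: [-0.0, -0.2, -2.5]
finger_gap: 13.7
[-0.00661656 -0.15187435 -2.54680724] [-0.05276698 -0.03966159 -0.03457324]
```

```bash
python3 -m crank '[{"offset":[0,0,-0.0005],"spin":0},{"offset":[0,0,-0.0005],"spin":0},{"offset":[0,0,-0.001],"spin":0},{"offset":[0,0,-0.001],"spin":0},{"offset":[0,0,-0.001],"spin":0},{"offset":[0,0,-0.001],"spin":0},{"offset":[0,0,-0.001],"spin":0},{"offset":[0,0,-0.001],"spin":0}]'
python3 -c "
from cell import manip
s=manip.read_state();print(s['wrist_force'],s['moment'])"
python3 -m crank '[{"offset":[0,0,-0.0005],"spin":0},{"offset":[0,0,-0.0005],"spin":0},{"offset":[0,0,-0.001],"spin":0},{"offset":[0,0,-0.001],"spin":0},{"offset":[0,0,-0.001],"spin":0},{"offset":[0,0,-0.001],"spin":0},{"offset":[0,0,-0.001],"spin":0},{"offset":[0,0,-0.001],"spin":0}]'
python3 -c "
from cell import manip
s=manip.read_state();print(s['wrist_force'],s['moment'])"
```

```text
clock: 12.72
eef_pos: [538.4, 80.1, 200.9]
eef_rot: [3.141, 0.007, -2.92]
wrist_force: [-2.0, -3.6, 4.5]
finger_gap: 13.5
[-1.99877526 -3.5832267   4.45597952] [-0.91004039  0.32640456 -0.05889733]
clock: 13.38
eef_pos: [538.6, 79.6, 200.6]
eef_rot: [-3.142, 0.008, -2.92]
wrist_force: [-3.1, -7.0, 7.4]
finger_gap: 13.5
[-3.10683566 -7.04065137  7.42012579] [-1.13830089  0.59424326 -0.01529325]
```

```bash
python3 -m crank '[{"offset":[0,-0.0005,0],"spin":0},{"offset":[-0.0003,-0.001,0],"spin":0},{"offset":[-0.0005,-0.001,0],"spin":0},{"offset":[-0.0005,-0.001,0],"spin":0},{"offset":[-0.0005,-0.001,0],"spin":0},{"offset":[-0.0005,-0.001,0],"spin":0},{"offset":[-0.0005,-0.001,0],"spin":0},{"offset":[-0.0005,-0.001,0],"spin":0}]'
python3 -c "
from cell import manip
s=manip.read_state();print(s['wrist_force'],s['moment'])"
```

```text
clock: 14.05
eef_pos: [538.0, 78.8, 200.5]
eef_rot: [3.141, 0.008, -2.92]
wrist_force: [0.2, 1.1, -1.9]
finger_gap: 13.6
[ 0.17359429  1.06490175 -1.92665727] [ 0.40388731 -0.1169631  -0.105447  ]
```

```bash
python3 -m crank '[{"offset":[0,0,-0.0005],"spin":0},{"offset":[0,0,-0.001],"spin":0},{"offset":[0,0,-0.001],"spin":0},{"offset":[0,0,-0.001],"spin":0},{"offset":[0,0,-0.001],"spin":0},{"offset":[0,0,-0.001],"spin":0},{"offset":[0,0,-0.001],"spin":0},{"offset":[0,0,-0.001],"spin":0}]'
python3 -c "
from cell import manip
s=manip.read_state();print(s['wrist_force'],s['moment'])"
python3 -m crank '[{"offset":[0,0,-0.0005],"spin":0},{"offset":[0,0,-0.001],"spin":0},{"offset":[0,0,-0.001],"spin":0},{"offset":[0,0,-0.001],"spin":0},{"offset":[0,0,-0.001],"spin":0},{"offset":[0,0,-0.001],"spin":0},{"offset":[0,0,-0.001],"spin":0},{"offset":[0,0,-0.001],"spin":0}]'
python3 -c "
from cell import manip
s=manip.read_state();print(s['wrist_force'],s['moment'])"
```

```text
clock: 14.72
eef_pos: [538.2, 78.3, 200.1]
eef_rot: [-3.141, 0.009, -2.921]
wrist_force: [0.6, -4.5, 5.1]
finger_gap: 13.3
[ 0.62455022 -4.49124646  5.06330019] [-0.3586693   0.20414119 -0.10214502]
clock: 15.38
eef_pos: [538.3, 77.8, 199.7]
eef_rot: [-3.14, 0.009, -2.921]
wrist_force: [-1.8, -4.9, 6.3]
finger_gap: 13.7
[-1.81986383 -4.91259167  6.30605229] [-0.61977375  0.31625162 -0.02783936]
```

```bash
python3 -m crank '[{"offset":[0,-0.0005,0],"spin":0},{"offset":[-0.0003,-0.001,0],"spin":0},{"offset":[-0.0003,-0.0013,0],"spin":0},{"offset":[-0.0003,-0.0013,0],"spin":0},{"offset":[-0.0003,-0.0013,-0.0005],"spin":0},{"offset":[-0.0003,-0.0013,-0.001],"spin":0},{"offset":[-0.0003,-0.0013,-0.001],"spin":0},{"offset":[-0.0003,-0.0013,-0.001],"spin":0}]'
python3 -c "
from cell import manip
s=manip.read_state();print(s['wrist_force'],s['moment'],s['eef_rot'])"
python3 -m crank '[{"offset":[0,0,-0.0005],"spin":0},{"offset":[0,0,-0.001],"spin":0},{"offset":[0,0,-0.001],"spin":0},{"offset":[0,0,-0.001],"spin":0},{"offset":[0,0,-0.001],"spin":0},{"offset":[0,0,-0.001],"spin":0},{"offset":[0,0,-0.001],"spin":0},{"offset":[0,0,-0.001],"spin":0}]'
python3 -c "
from cell import manip
s=manip.read_state();print(s['wrist_force'],s['moment'])"
```

```text
clock: 16.05
eef_pos: [538.0, 76.8, 199.5]
eef_rot: [-3.14, 0.01, -2.921]
wrist_force: [-3.3, 2.4, 8.1]
finger_gap: 13.3
[-3.30589462  2.40634753  8.0710654 ] [ 0.79138145  0.71680848 -0.04431553] [-3.14026497  0.00981907 -2.92054775]
clock: 16.72
eef_pos: [538.1, 76.8, 199.4]
eef_rot: [-3.14, 0.011, -2.92]
wrist_force: [-4.2, 0.7, 11.0]
finger_gap: 13.4
[-4.24591405  0.68067078 10.98421637] [ 0.44484996  0.85449641 -0.00777222]
```

The lateral force is gone and the normal force has built up to 11 N with no further travel, so the tray is seated. Releasing now and checking.

```bash
python3 -m crank '[{"offset":[0,0,0.0005],"spin":0},{"offset":[0,0,0.0005],"spin":0},{"offset":[0,0,0.0005],"spin":0},{"offset":[0,0,0.0005],"spin":0},{"offset":[0,0,0.0005],"spin":0},{"offset":[0,0,0.0005],"spin":0},{"offset":[0,0,0.0005],"spin":0},{"offset":[0,0,0.0005],"spin":0}]' 0.5
python3 -m crank '[{"offset":[0,0,0.01],"spin":0},{"offset":[0,0,0.03],"spin":0},{"offset":[0,0,0.06],"spin":0},{"offset":[0,0,0.1],"spin":0},{"offset":[0,0.02,0.13],"spin":0},{"offset":[0,0.05,0.13],"spin":0},{"offset":[0,0.08,0.13],"spin":0},{"offset":[0,0.08,0.13],"spin":0}]' 1
python3 - <<'E'
from h import *
import pickle
p=wrist('w4.png');pickle.dump(p,open('w4.pkl','wb'))
print(p['T'][:3,3])
t=manip.camera('scene');save(t,'s4.png')
for k in ('tray_center','tray_bar','wing_grip','pad_face'):
    print(k,[(np.round(d['location']).tolist(),round(d['conf'],2),wproj(p,d['location']).round().tolist()) for d in manip.search_frame(p,k)[:2]])
a=cv2.imread('pics/w4.png');b=cv2.imread('pics/s4.png')
a=cv2.resize(a[60:320,100:420],(800,650),interpolation=cv2.INTER_CUBIC)[:600]
cv2.imwrite('pics/w4b.png',a)
E
```

```text
clock: 17.38
eef_pos: [538.0, 76.8, 199.9]
eef_rot: [-3.14, 0.011, -2.92]
wrist_force: [0.3, -0.1, -0.4]
finger_gap: 47.0
clock: 18.05
eef_pos: [537.7, 160.6, 330.8]
eef_rot: [-3.141, 0.012, -2.918]
wrist_force: [0.0, 1.2, -0.2]
finger_gap: 93.6
[470.04110513 145.94544027 533.16700415]
tray_center [([534.0, 85.0, 142.0], 0.8, [198.0, 157.0]), ([299.0, -316.0, 25.0], 0.77, [53.0, 6.0])]
tray_bar [([299.0, -314.0, 30.0], 0.8, [52.0, 5.0]), ([531.0, 75.0, 146.0], 0.71, [191.0, 154.0])]
wing_grip [([503.0, 204.0, 197.0], 0.91, [297.0, 160.0]), ([520.0, 146.0, 160.0], 0.66, [245.0, 159.0])]
pad_face [([517.0, 148.0, 157.0], 0.62, [246.0, 156.0])]
```

View pics/w4b.png

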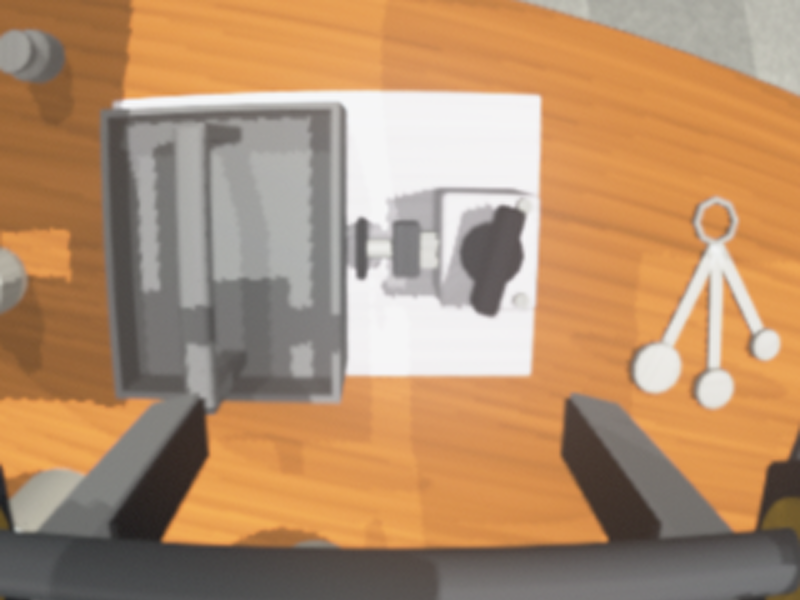

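Run:
```python
from h import *
import pickle
p=pickle.load(open('w4.pkl','rb'))
g=lambda u,v:(100+u/2.5,60+v/2.5)
C=[(104,112),(343,104),(340,402),(120,397)]
for z in (170,174,178):
    P=np.array([wray(p,*g(*c),z)[:2] for c in C]);L=[np.linalg.norm(P[i]-P[(i+1)%4]) for i in range(4)]
    e=P[1]-P[0]+P[2]-P[3];print(z,P.mean(0).round(1),np.round(L,1),np.degrees(np.arctan2(e[1],e[0])))
A,B=[wray(p,*g(*c),198)[:2] for c in ((510,207),(485,315))]
print('wing',A.round(1),B.round(1),(A+B)/2,np.linalg.norm(A-B),np.degrees(np.arctan2(*(B-A)[::-1])))
print('hub',wray(p,*g(492,253),180))
print('pad',wray(p,*g(361,247),152), 'block c',wray(p,*g(490,247),161))
print(manip.read_state()['eef_pos'],manip.read_state()['joints'].round(3),np.degrees(manip.read_state()['eef_rot']))
s=manip.camera('scene');print([(np.round(d['location']).tolist(),round(d['conf'],2)) for d in manip.search_frame(s,'tray_center')[:3]])
im=p['pixels'].astype(int).sum(2)
m=np.zeros(im.shape,bool);m[130:190,275:315]=im[130:190,275:315]<170
r=cv2.minAreaRect(np.argwhere(m)[:,::-1].astype(np.float32));print(r,m.sum())
```

```text
170 [539.2  78.3] [121.7 150.8 119.7 150.8] 102.23409423080653
174 [538.4  79. ] [120.3 149.1 118.4 149.1] 102.23409423080655
178 [537.7  79.8] [119.  147.5 117.1 147.5] 102.23409423080655
wing [482.  207.6] [533.5 208.8] [507.7634905  208.23676462] 51.44459990742753 1.3600416474096029
hub [506.39766517 207.89727591 180.        ]
pad [521.66016955 145.80831921 152.        ] block c [505.60770824 209.46836531 161.        ]
[538.13536851 155.9394634  330.11657386] [ 0.218  0.254  1.242 -0.002  1.635 -1.573] [-179.90449742    0.61205909 -167.39012116]
[([204.0, -329.0, 36.0], 0.81), ([544.0, 73.0, 159.0], 0.63)]
((0.0, 0.0), (0.0, 0.0), 0.0) 0
```

Run:
```python
from h import *
import pickle
p=pickle.load(open('w4.pkl','rb'))
a=np.radians(12.4);R=np.array([[np.cos(a),-np.sin(a)],[np.sin(a),np.cos(a)]])
im=cv2.imread('pics/w4.png');im=cv2.resize(im[80:240,130:330],(600,480),interpolation=cv2.INTER_CUBIC)
for X in ((75,60),(75,-60),(-75,-60),(-75,60)):
    q=np.array([538.4,78.5])+R@np.array(X);u=wproj(p,[*q,174]);c=((u-[130,80])*3).astype(int)
    cv2.drawMarker(im,tuple(int(i) for i in c),(0,0,255),0,8,1)
s=cv2.imread('pics/s4.png');s=cv2.resize(s[140:225,260:380],(600,425),interpolation=cv2.INTER_CUBIC)
o=np.zeros((600,800,3),np.uint8);o[:350,:450]=cv2.resize(im,(450,350));o[300:600,350:800]=cv2.resize(s,(450,300))
cv2.imwrite('pics/chk.png',o)
```

```text
(no output)
```

View pics/chk.png

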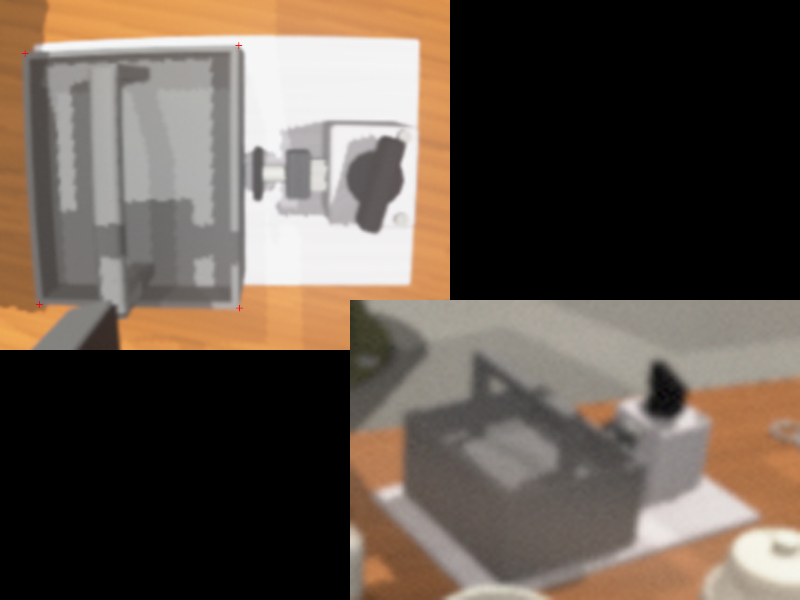

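The overlay of the model rim corners falls on the seen corners, and the scene crop shows no gap between the trays, so the tray is fully home. Next I'll take a close reference measurement of the pad–jaw spacing before turning the knob.

```bash
cat >> h.py <<'E'
A0=np.radians(12.5);RS=np.array([[np.cos(A0),-np.sin(A0)],[np.sin(A0),np.cos(A0)]]);C0=np.array([538.3,78.5])
def rect(p,z=150,x=(-25,25),y=(50,110),k=5):
    xs=np.arange(x[0],x[1],1/k);ys=np.arange(y[0],y[1],1/k)
    m=np.array([[wproj(p,[*(C0+RS@np.array([a,b])),z]) for b in ys] for a in xs],np.float32)
    return cv2.cvtColor(cv2.remap(p['pixels'],m[...,0],m[...,1],cv2.INTER_CUBIC),cv2.COLOR_RGB2BGR)
def meas(name):
    p=wrist(name+'_raw.png');r=rect(p);cv2.imwrite(f'pics/{name}.png',cv2.resize(r,None,fx=2.6,fy=2.2))
    g=r.mean(2)
    for x0 in (-6,-4,-2,0,2,4):
        pr=g[int((x0-1+25)*5):int((x0+1+25)*5)].mean(0)
        print(x0,[int(v) for v in pr.reshape(-1,5).mean(1)])
    return p,r
E
python3 -m crank '[{"offset":[0.005,0.003,-0.02],"spin":0},{"offset":[0.01,0.006,-0.04],"spin":0},{"offset":[0.015,0.01,-0.06],"spin":0},{"offset":[0.015,0.01,-0.07],"spin":0},{"offset":[0.015,0.01,-0.075],"spin":0},{"offset":[0.015,0.01,-0.075],"spin":0},{"offset":[0.015,0.01,-0.075],"spin":0},{"offset":[0.015,0.01,-0.075],"spin":0}]' 1
python3 - <<'E'
from h import *
p,r=meas('m0')
import pickle;pickle.dump(p,open('m0.pkl','wb'))
E
```

```text
clock: 19.12
eef_pos: [553.4, 166.0, 256.4]
eef_rot: [-3.14, 0.013, -2.922]
wrist_force: [0.2, -0.6, -0.9]
finger_gap: 94.2
-6 [114, 118, 132, 149, 158, 160, 150, 124, 103, 95, 90, 101, 133, 152, 151, 129, 97, 79, 76, 76, 77, 92, 131, 164, 174, 178, 179, 180, 179, 179, 178, 174, 167, 156, 139, 113, 104, 108, 112, 112, 111, 111, 110, 110, 111, 112, 113, 112, 116, 138, 175, 199, 204, 204, 203, 204, 203, 196, 181, 162]
-4 [113, 118, 132, 150, 159, 160, 150, 123, 102, 94, 87, 90, 115, 143, 151, 130, 98, 79, 76, 77, 81, 111, 164, 200, 208, 207, 208, 208, 208, 209, 208, 203, 190, 171, 138, 110, 103, 109, 112, 112, 111, 110, 110, 109, 111, 111, 110, 110, 119, 147, 184, 203, 205, 206, 207, 206, 206, 203, 186, 157]
-2 [113, 118, 133, 151, 159, 159, 148, 122, 101, 93, 87, 90, 112, 141, 150, 129, 97, 79, 76, 76, 82, 116, 177, 217, 223, 223, 223, 223, 223, 222, 220, 214, 203, 184, 148, 116, 104, 109, 112, 112, 111, 110, 109, 109, 110, 110, 108, 109, 118, 144, 180, 198, 202, 202, 201, 201, 200, 195, 175, 149]
0 [113, 116, 131, 150, 159, 159, 149, 124, 103, 93, 87, 89, 112, 140, 148, 126, 94, 77, 74, 74, 80, 113, 170, 208, 215, 215, 215, 215, 215, 215, 211, 203, 194, 182, 162, 126, 106, 108, 112, 112, 111, 109, 109, 109, 109, 110, 111, 111, 117, 144, 181, 201, 204, 205, 204, 204, 201, 186, 155, 139]
2 [113, 116, 131, 151, 160, 160, 149, 125, 104, 93, 87, 88, 108, 139, 149, 127, 95, 77, 74, 74, 79, 104, 149, 181, 188, 189, 189, 189, 189, 189, 187, 182, 180, 176, 158, 122, 105, 108, 112, 112, 110, 110, 109, 109, 110, 110, 111, 110, 116, 143, 182, 203, 207, 207, 207, 206, 202, 184, 154, 139]
4 [113, 116, 132, 151, 160, 159, 148, 124, 103, 93, 87, 91, 113, 141, 151, 135, 102, 80, 75, 75, 75, 87, 121, 151, 160, 166, 171, 173, 173, 174, 174, 174, 173, 169, 154, 120, 104, 107, 111, 111, 110, 109, 108, 108, 110, 110, 111, 110, 115, 141, 180, 201, 205, 205, 205, 204, 199, 185, 169, 149]
```

View pics/m0.png

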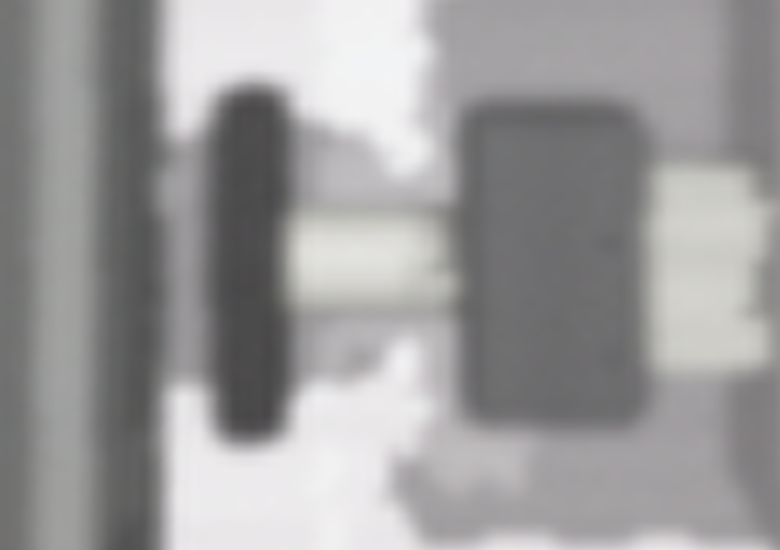

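The rectified close-up shows the pad face at y≈65.8, about 13 mm of exposed rod up to the jaw, and a gap of roughly 4–6 mm to the wall. Each mm of compression shortens the rod, so the target rod length is about 7 mm. Going to the wing.

```bash
python3 -m crank '[{"offset":[-0.02,0.02,0],"spin":-5},{"offset":[-0.035,0.035,0],"spin":-11},{"offset":[-0.046,0.042,0],"spin":-11},{"offset":[-0.046,0.042,0],"spin":-11},{"offset":[-0.046,0.042,-0.02],"spin":-11},{"offset":[-0.046,0.042,-0.03],"spin":-11},{"offset":[-0.046,0.042,-0.04],"spin":-11},{"offset":[-0.046,0.042,-0.04],"spin":-11}]' 0.6
python3 -m crank '[{"offset":[0,0,-0.01],"spin":0},{"offset":[0,0,-0.02],"spin":0},{"offset":[0,0,-0.03],"spin":0},{"offset":[0,0,-0.04],"spin":0},{"offset":[0,0,-0.045],"spin":0},{"offset":[0,0,-0.046],"spin":0},{"offset":[0,0,-0.046],"spin":0},{"offset":[0,0,-0.046],"spin":0}]'
python3 -m crank '[{"offset":[0,0,0],"spin":0},{"offset":[0,0,0],"spin":0},{"offset":[0,0,0],"spin":0},{"offset":[0,0,0],"spin":0},{"offset":[0,0,0],"spin":0},{"offset":[0,0,0],"spin":0},{"offset":[0,0,0],"spin":0},{"offset":[0,0,0],"spin":0}]' 0 15
python3 -c "
from cell import manip
s=manip.read_state();print(s['wrist_force'],s['moment'],s['joints'].round(2))"
```

```text
clock: 19.83
eef_pos: [507.1, 207.3, 214.3]
eef_rot: [-3.139, 0.01, -3.113]
wrist_force: [0.3, 0.6, 0.7]
finger_gap: 56.3
clock: 20.5
eef_pos: [507.3, 207.4, 168.7]
eef_rot: [-3.139, 0.01, -3.113]
wrist_force: [0.4, -0.3, 0.4]
finger_gap: 56.2
clock: 21.17
eef_pos: [507.2, 207.9, 168.7]
eef_rot: [-3.14, 0.01, -3.113]
wrist_force: [-0.1, 3.1, 0.1]
finger_gap: 11.7
[-0.08802577  3.11205734  0.1337901 ] [ 0.68896365 -0.00822436 -0.09140694] [ 0.32  0.3   1.55 -0.    1.28 -1.27]
```

```bash
python3 -m crank '[{"offset":[0,0.0005,0],"spin":-7},{"offset":[0,0.0005,0],"spin":-14},{"offset":[0,0.0005,0],"spin":-21},{"offset":[0,0.0005,0],"spin":-28},{"offset":[0,0.0005,0],"spin":-35},{"offset":[0,0.0005,0],"spin":-42},{"offset":[0,0.0005,0],"spin":-49},{"offset":[0,0.0005,0],"spin":-56}]'
python3 -c "
from cell import manip
s=manip.read_state();print(s['wrist_force'],s['moment'],s['joints'].round(2))"
python3 -m crank '[{"offset":[0,0,0],"spin":-7},{"offset":[0,0,0],"spin":-14},{"offset":[0,0,0],"spin":-21},{"offset":[0,0,0],"spin":-28},{"offset":[0,0,0],"spin":-35},{"offset":[0,0,0],"spin":-42},{"offset":[0,0,0],"spin":-49},{"offset":[0,0,0],"spin":-54}]'
python3 -c "
from cell import manip
s=manip.read_state();print(s['wrist_force'],s['moment'],s['joints'].round(2))"
```

```text
clock: 21.83
eef_pos: [507.0, 207.4, 168.7]
eef_rot: [-3.138, 0.011, 2.187]
wrist_force: [-3.2, -5.8, 3.2]
finger_gap: 11.6
[-3.18070234 -5.83742989  3.209896  ] [-1.27464056  0.6835037   0.10150416] [ 0.33  0.31  1.54 -0.01  1.29 -0.29]
clock: 22.5
eef_pos: [506.3, 207.2, 168.7]
eef_rot: [-3.137, 0.013, 1.238]
wrist_force: [-7.3, -1.1, 3.8]
finger_gap: 11.8
[-7.28084134 -1.1115403   3.80658015] [-0.30163406  1.32260107  0.04603212] [ 0.33  0.31  1.54 -0.01  1.3   0.66]
```

```bash
python3 -m crank '[{"offset":[0,0,0],"spin":0},{"offset":[0,0,0],"spin":0},{"offset":[0,0,0.001],"spin":0},{"offset":[0,0,0.02],"spin":0},{"offset":[0,0,0.05],"spin":0},{"offset":[0,0,0.088],"spin":7},{"offset":[0.01,-0.01,0.088],"spin":14},{"offset":[0.02,-0.02,0.088],"spin":21}]' 0.5
python3 -m crank '[{"offset":[0.01,-0.01,0],"spin":7},{"offset":[0.02,-0.02,0],"spin":14},{"offset":[0.025,-0.02,0],"spin":21},{"offset":[0.027,-0.022,0],"spin":28},{"offset":[0.027,-0.022,0],"spin":35},{"offset":[0.027,-0.022,0],"spin":42},{"offset":[0.027,-0.022,0],"spin":49},{"offset":[0.027,-0.022,0],"spin":56}]' 1
python3 -m crank '[{"offset":[0,0,0],"spin":7},{"offset":[0,0,0],"spin":14},{"offset":[0,0,0],"spin":21},{"offset":[0,0,0],"spin":28},{"offset":[0,0,0],"spin":35},{"offset":[0,0,0],"spin":42},{"offset":[0,0,0],"spin":45},{"offset":[0,0,0],"spin":45}]'
cat >> h.py <<'E'
def edges(p):
    g=rect(p).mean(2);pr=cv2.GaussianBlur(g[105:120].mean(0)[None],(0,0),3)[0]  # rod line x~-3.5
    d=np.diff(pr);y=50+(np.arange(len(d))+1)/5
    pk=[(round(float(y[i]),1),round(float(d[i]),1)) for i in range(3,len(d)-3) if abs(d[i])>3 and abs(d[i])==max(abs(d[i-8 if i>8 else 0:i+9]))]
    return pk
E
python3 - <<'E'
from h import *
import pickle
print(edges(pickle.load(open('m0.pkl','rb'))))
p,r=meas('m1');pickle.dump(p,open('m1.pkl','wb'));print(edges(p))
E
```

```text
clock: 23.17
eef_pos: [527.2, 187.5, 259.3]
eef_rot: [-3.141, 0.012, 1.614]
wrist_force: [-0.1, 0.1, -1.0]
finger_gap: 47.0
clock: 23.83
eef_pos: [554.2, 165.5, 259.3]
eef_rot: [-3.141, 0.012, 2.599]
wrist_force: [-0.4, 0.4, -0.6]
finger_gap: 93.5
clock: 24.5
eef_pos: [554.3, 165.4, 259.3]
eef_rot: [-3.141, 0.012, -2.894]
wrist_force: [0.1, 0.1, 0.2]
finger_gap: 93.9
[(52.6, 3.4), (57.2, -5.0), (62.8, 5.5), (66.0, -5.9), (72.0, 10.9), (84.4, -6.9), (99.8, 6.7), (108.8, -4.9)]
-6 [113, 115, 127, 146, 158, 160, 154, 131, 103, 83, 75, 75, 76, 76, 88, 122, 154, 166, 168, 167, 167, 166, 166, 170, 177, 180, 176, 156, 126, 113, 116, 114, 112, 111, 111, 110, 110, 111, 112, 113, 111, 119, 150, 175, 160, 143, 136, 135, 135, 135, 135, 135, 135, 135, 134, 135, 135, 135, 135, 135]
-4 [114, 115, 126, 146, 158, 160, 154, 131, 104, 83, 75, 75, 77, 78, 99, 152, 195, 206, 206, 206, 206, 206, 206, 206, 207, 206, 197, 163, 123, 111, 113, 113, 112, 111, 111, 110, 110, 111, 112, 112, 111, 118, 151, 189, 192, 179, 155, 142, 138, 136, 136, 136, 136, 136, 137, 136, 136, 136, 136, 136]
-2 [113, 115, 125, 146,
[... 536 characters left out ...]
2, 151, 138, 135, 135, 135, 134, 135]
2 [114, 115, 126, 146, 158, 160, 155, 133, 105, 83, 74, 74, 75, 76, 96, 139, 176, 186, 186, 186, 186, 186, 187, 186, 184, 175, 155, 136, 118, 112, 115, 115, 112, 110, 110, 109, 110, 110, 111, 112, 111, 115, 145, 188, 204, 206, 206, 206, 205, 204, 204, 205, 200, 177, 151, 143, 143, 142, 138, 135]
4 [114, 115, 125, 145, 157, 160, 155, 133, 104, 82, 74, 74, 76, 76, 84, 114, 145, 153, 153, 152, 153, 153, 154, 155, 158, 161, 160, 150, 126, 113, 114, 114, 112, 110, 109, 108, 109, 110, 111, 111, 110, 116, 144, 185, 203, 204, 204, 204, 204, 204, 204, 204, 203, 198, 192, 189, 183, 166, 146, 137]
[(53.0, 3.7), (58.0, -5.3), (65.2, 11.1), (77.8, -8.7), (92.6, 7.6)]
```

No compression yet: the rod is still 12.5 mm, the jaw has advanced 7.2 mm and the pad is about at the wall. I'm regripping and turning about 55° more.

```bash
python3 -m crank '[{"offset":[-0.005,0.005,0],"spin":-7},{"offset":[-0.01,0.01,0],"spin":-14},{"offset":[-0.02,0.02,0],"spin":-21},{"offset":[-0.03,0.03,0],"spin":-28},{"offset":[-0.04,0.04,0],"spin":-35},{"offset":[-0.0485,0.043,0],"spin":-42},{"offset":[-0.0485,0.043,0],"spin":-49},{"offset":[-0.0485,0.043,0],"spin":-56}]' 0.5
python3 -m crank '[{"offset":[0,0,0],"spin":-7},{"offset":[0,0,0],"spin":-14},{"offset":[0,0,0],"spin":-21},{"offset":[0,0,0],"spin":-28},{"offset":[0,0,0],"spin":-35},{"offset":[0,0,0],"spin":-42},{"offset":[0,0,0],"spin":-49},{"offset":[0,0,0],"spin":-56}]'
python3 -m crank '[{"offset":[0,0,-0.01],"spin":-5},{"offset":[0,0,-0.02],"spin":-11},{"offset":[0,0,-0.04],"spin":-11},{"offset":[0,0,-0.06],"spin":-11},{"offset":[0,0,-0.08],"spin":-11},{"offset":[0,0,-0.088],"spin":-11},{"offset":[0,0,-0.09],"spin":-11},{"offset":[0,0,-0.09],"spin":-11}]'
python3 -c "
from cell import manip
s=manip.read_state();print(s['wrist_force'],s['eef_rot']*57.3)"
```

```text
clock: 25.22
eef_pos: [505.5, 208.8, 259.7]
eef_rot: [3.141, 0.012, 2.401]
wrist_force: [-0.2, -0.1, -0.0]
finger_gap: 47.4
clock: 25.88
eef_pos: [505.6, 208.8, 259.6]
eef_rot: [3.141, 0.012, 1.415]
wrist_force: [-0.5, -0.4, -0.1]
finger_gap: 47.2
clock: 26.55
eef_pos: [505.7, 208.8, 170.0]
eef_rot: [3.141, 0.012, 1.223]
wrist_force: [0.2, 1.0, 0.4]
finger_gap: 46.9
[0.16365837 1.01887473 0.36213555] [179.99846291   0.7037382   70.07107164]
```

```bash
python3 -m crank '[{"offset":[0,0,0],"spin":0},{"offset":[0,0,0],"spin":0},{"offset":[0,0,0],"spin":0},{"offset":[0,0,0],"spin":0},{"offset":[0,0,0],"spin":0},{"offset":[0,0,0],"spin":0},{"offset":[0,0,0],"spin":0},{"offset":[0,0,0],"spin":0}]' 0 15
python3 -m crank '[{"offset":[0,0,0],"spin":-7},{"offset":[0,0,0],"spin":-14},{"offset":[0,0,0],"spin":-21},{"offset":[0,0,0],"spin":-28},{"offset":[0,0,0],"spin":-35},{"offset":[0,0,0],"spin":-42},{"offset":[0,0,0],"spin":-49},{"offset":[0,0,0],"spin":-55}]'
python3 -c "
from cell import manip
s=manip.read_state();print(s['wrist_force'],s['moment'],s['eef_rot']*57.3,s['joints'].round(2))"
python3 -m crank '[{"offset":[0,0,0],"spin":0},{"offset":[0,0,0],"spin":0},{"offset":[0,0,0.001],"spin":0},{"offset":[0,0,0.02],"spin":0},{"offset":[0,0,0.05],"spin":0},{"offset":[0,0,0.088],"spin":7},{"offset":[0.01,-0.01,0.088],"spin":14},{"offset":[0.02,-0.02,0.088],"spin":21}]' 0.5
python3 -m crank '[{"offset":[0.01,-0.01,0],"spin":7},{"offset":[0.02,-0.02,0],"spin":14},{"offset":[0.025,-0.02,0],"spin":21},{"offset":[0.028,-0.023,0],"spin":28},{"offset":[0.028,-0.023,0],"spin":35},{"offset":[0.028,-0.023,0],"spin":42},{"offset":[0.028,-0.023,0],"spin":49},{"offset":[0.028,-0.023,0],"spin":56}]' 1
python3 -m crank '[{"offset":[0,0,0],"spin":7},{"offset":[0,0,0],"spin":14},{"offset":[0,0,0],"spin":21},{"offset":[0,0,0],"spin":28},{"offset":[0,0,0],"spin":35},{"offset":[0,0,0],"spin":42},{"offset":[0,0,0],"spin":49},{"offset":[0,0,0],"spin":56}]'
python3 -m crank '[{"offset":[0,0,0],"spin":7},{"offset":[0,0,0],"spin":14},{"offset":[0,0,0],"spin":21},{"offset":[0,0,0],"spin":28},{"offset":[0,0,0],"spin":35},{"offset":[0,0,0],"spin":42},{"offset":[0,0,0],"spin":44},{"offset":[0,0,0],"spin":44}]'
python3 - <<'E'
from h import *
import pickle
p,r=meas('m2');pickle.dump(p,open('m2.pkl','wb'));print(edges(p))
E
```

```text
clock: 27.22
eef_pos: [506.6, 208.6, 170.3]
eef_rot: [3.139, 0.012, 1.223]
wrist_force: [6.1, -0.9, -0.7]
finger_gap: 11.8
clock: 27.88
eef_pos: [507.0, 208.2, 170.4]
eef_rot: [3.138, 0.011, 0.256]
wrist_force: [3.8, -2.5, -0.7]
finger_gap: 11.8
[ 3.77453712 -2.52327576 -0.70218357] [-0.46445944 -0.49781244  0.11960043] [179.8277572    0.63132774  14.68264986] [ 0.32  0.31  1.53 -0.    1.31  1.64]
clock: 28.55
eef_pos: [527.7, 188.6, 261.0]
eef_rot: [3.137, 0.007, 0.633]
wrist_force: [0.1, 0.6, -0.0]
finger_gap: 46.6
clock: 29.22
eef_pos: [555.6, 165.7, 261.0]
eef_rot: [3.137, 0.007, 1.619]
wrist_force: [-0.3, -0.2, -0.3]
finger_gap: 93.7
clock: 29.88
eef_pos: [555.5, 165.8, 261.2]
eef_rot: [3.137, 0.007, 2.606]
wrist_force: [0.4, -0.9, -1.5]
finger_gap: 93.9
clock: 30.55
eef_pos: [555.4, 165.9, 261.2]
eef_rot: [3.137, 0.007, -2.905]
wrist_force: [-0.0, -0.8, 1.1]
finger_gap: 94.1
-6 [122, 137, 152, 160, 158, 146, 119, 91, 76, 74, 75, 75, 82, 108, 144, 168, 173, 173, 172, 172, 172, 172, 169, 153, 124, 113, 117, 121, 120, 116, 112, 111, 111, 112, 112, 113, 111, 117, 150, 193, 205, 205
[... 961 characters left out ...]
06, 203, 189, 160, 142]
2 [122, 138, 153, 159, 157, 145, 119, 90, 75, 73, 75, 75, 83, 116, 158, 181, 186, 187, 187, 187, 187, 187, 182, 163, 130, 113, 116, 120, 119, 116, 112, 110, 109, 110, 111, 112, 110, 113, 143, 190, 207, 207, 207, 207, 208, 208, 208, 208, 208, 208, 208, 208, 208, 208, 209, 208, 206, 192, 161, 142]
4 [122, 137, 153, 160, 158, 145, 119, 90, 74, 72, 75, 75, 76, 91, 122, 148, 155, 156, 156, 157, 157, 158, 159, 154, 130, 115, 116, 119, 119, 117, 114, 111, 110, 110, 111, 111, 110, 115, 144, 189, 204, 206, 205, 205, 206, 206, 206, 206, 206, 206, 206, 206, 206, 206, 206, 206, 206, 201, 185, 159]
[(51.6, 3.1), (56.6, -5.6), (63.6, 10.5), (73.6, -8.2), (88.8, 8.1), (108.8, -5.0)]
```

Now about 2.45 mm of compression (rod 12.5→10.0 mm), and the tray has shifted 1.4 mm through its play. The remaining 3.55 mm is about 53°. The wing is almost aligned with the current tool yaw, so I'm regripping from here.

```bash
python3 -m crank '[{"offset":[-0.01,0.01,0],"spin":1},{"offset":[-0.03,0.03,0],"spin":1},{"offset":[-0.0485,0.0425,0],"spin":1},{"offset":[-0.0485,0.0425,0],"spin":1},{"offset":[-0.0485,0.0425,-0.02],"spin":1},{"offset":[-0.0485,0.0425,-0.03],"spin":1},{"offset":[-0.0485,0.0425,-0.04],"spin":1},{"offset":[-0.0485,0.0425,-0.05],"spin":1}]' 0.5
python3 -m crank '[{"offset":[0,0,-0.01],"spin":0},{"offset":[0,0,-0.02],"spin":0},{"offset":[0,0,-0.03],"spin":0},{"offset":[0,0,-0.04],"spin":0},{"offset":[0,0,-0.041],"spin":0},{"offset":[0,0,-0.041],"spin":0},{"offset":[0,0,-0.041],"spin":0},{"offset":[0,0,-0.041],"spin":0}]'
python3 -m crank '[{"offset":[0,0,0],"spin":0},{"offset":[0,0,0],"spin":0},{"offset":[0,0,0],"spin":0},{"offset":[0,0,0],"spin":0},{"offset":[0,0,0],"spin":0},{"offset":[0,0,0],"spin":0},{"offset":[0,0,0],"spin":0},{"offset":[0,0,0],"spin":0}]' 0 15
python3 -c "
from cell import manip
s=manip.read_state();print(s['wrist_force'],s['moment'],s['eef_rot']*57.3,s['joints'].round(2))"
```

```text
clock: 31.27
eef_pos: [506.8, 208.4, 210.4]
eef_rot: [3.137, 0.006, -2.891]
wrist_force: [0.1, -0.4, 0.4]
finger_gap: 47.5
clock: 31.93
eef_pos: [507.1, 208.5, 170.0]
eef_rot: [3.137, 0.007, -2.891]
wrist_force: [0.4, 0.5, 0.9]
finger_gap: 47.1
clock: 32.6
eef_pos: [507.2, 208.3, 170.1]
eef_rot: [3.137, 0.007, -2.891]
wrist_force: [0.5, -1.1, 0.8]
finger_gap: 11.8
[ 0.51725281 -1.05127943  0.76431965] [-0.30327312 -0.04701075  0.06685411] [ 179.76289703    0.42113318 -165.65381139] [ 0.32  0.3   1.55  0.    1.29 -1.5 ]
```

```bash
python3 -m crank '[{"offset":[0,0,0],"spin":-7},{"offset":[0,0,0],"spin":-14},{"offset":[0,0,0],"spin":-21},{"offset":[0,0,0],"spin":-28},{"offset":[0,0,0],"spin":-35},{"offset":[0,0,0],"spin":-42},{"offset":[0,0,0],"spin":-48},{"offset":[0,0,0],"spin":-52}]'
python3 -c "
from cell import manip
s=manip.read_state();print(s['wrist_force'],s['moment'],s['eef_rot']*57.3,s['joints'].round(2))"
python3 -m crank '[{"offset":[0,0,0],"spin":-52},{"offset":[0,0,0],"spin":-52},{"offset":[0,0,0.001],"spin":-52},{"offset":[0,0,0.02],"spin":-52},{"offset":[0,0,0.05],"spin":-52},{"offset":[0,0,0.088],"spin":-45},{"offset":[0.01,-0.01,0.088],"spin":-38},{"offset":[0.02,-0.02,0.088],"spin":-31}]' 0.5
```

```text
clock: 33.27
eef_pos: [507.2, 207.8, 170.1]
eef_rot: [3.138, 0.008, 2.479]
wrist_force: [-0.9, -5.0, 1.0]
finger_gap: 11.9
[-0.9332719  -5.03944332  1.00792654] [-1.03185076  0.11690388  0.15099238] [179.81711655   0.45086323 142.03177837] [ 0.32  0.3   1.55 -0.    1.29 -0.58]
clock: 33.93
eef_pos: [527.9, 188.2, 260.5]
eef_rot: [3.134, 0.008, 1.939]
wrist_force: [-0.3, -0.3, -0.8]
finger_gap: 47.3
```

Mistake: I wrote that release call's spins as if they were relative to the earlier pose, so the tool kept rotating while the fingers opened. I'll measure what the wing did.

```bash
python3 -m crank '[{"offset":[0.01,-0.01,0],"spin":7},{"offset":[0.02,-0.02,0],"spin":14},{"offset":[0.025,-0.022,0],"spin":21},{"offset":[0.027,-0.022,0],"spin":28},{"offset":[0.027,-0.022,0],"spin":35},{"offset":[0.027,-0.022,0],"spin":42},{"offset":[0.027,-0.022,0],"spin":49},{"offset":[0.027,-0.022,0],"spin":56}]' 1
python3 -m crank '[{"offset":[0,0,0],"spin":7},{"offset":[0,0,0],"spin":14},{"offset":[0,0,0],"spin":21},{"offset":[0,0,0],"spin":26},{"offset":[0,0,0],"spin":26},{"offset":[0,0,0],"spin":26},{"offset":[0,0,0],"spin":26},{"offset":[0,0,0],"spin":26}]'
python3 - <<'E'
from h import *
import pickle
p=wrist('m3_raw.png');pickle.dump(p,open('m3.pkl','wb'));print(edges(p))
# wing orientation by the dark upper bar, rectified at wing-top height, seat frame about axis
for n in ('m2','m3'):
    q=pickle.load(open(n+'.pkl','rb'));r=rect(q,198,(-40,40),(90,170),5);cv2.imwrite(f'pics/wing_{n}.png',r)
a=cv2.imread('pics/wing_m2.png');b=cv2.imread('pics/wing_m3.png')
c=rect(p);c=cv2.resize(c,(480,200))
o=np.zeros((600,800,3),np.uint8);o[:400,:400]=a;o[:400,400:]=b;o[400:,160:640]=c;cv2.imwrite('pics/fin.png',o)
E
```

```text
clock: 34.6
eef_pos: [554.9, 166.3, 260.4]
eef_rot: [3.134, 0.008, 2.923]
wrist_force: [-0.1, -0.3, 0.3]
finger_gap: 93.3
clock: 35.27
eef_pos: [554.9, 166.4, 260.4]
eef_rot: [3.134, 0.008, -2.909]
wrist_force: [-0.4, 0.9, 0.6]
finger_gap: 93.7
[(51.4, 3.2), (56.4, -5.0), (63.4, 11.6), (70.6, -8.0), (85.2, 7.1), (108.6, -4.9)]
```

View pics/fin.png

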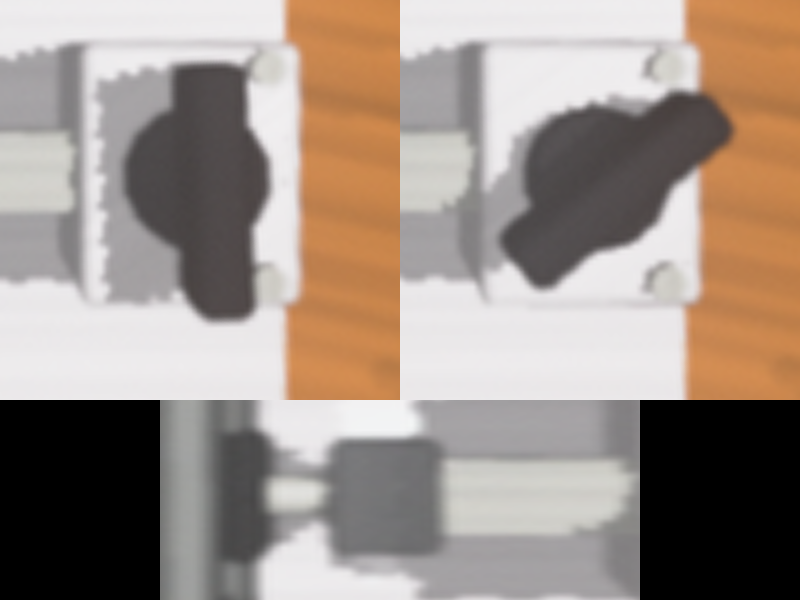

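Pixel edges put the compression at 5.3–6.0 mm against a target of 6. By angle, the turn after touch is 14.57 mm of jaw travel less 8.6 mm of pad travel, about 5.97 mm. The release spin had no visible effect on the wing, which sits about 53° on from the previous view. The gripper is clear of everything, so I'm handing in.

Run:
```python
from h import *
s=manip.read_state();print(s['clock'],s['eef_pos'],s['wrist_force']);print(manip.sign_off())
```

```text
35.3167 [554.83591316 166.34503732 260.40335482] [ 0.419861    0.05165969 -0.19296121]
the job is handed in; nothing more can be done
None
```

The loose tray is on the fixed tray with its lugs in the sockets, and the clamp is tightened about a quarter turn past touch. I handed the job in at 35.3 s with the gripper open and clear.

- **Tray:** I lifted it by the bar and lowered it step by step, watching the wrist force. It needed about 3.5 mm of sideways correction as the lugs went in. The last push stopped at 11 N with the tool within 1 mm of the expected height. Afterwards, the rim lined up with where it should be when fully home, and the scene camera showed no gap.
- **Clamp:** I turned the wing about 218° clockwise in three grips. The visible rod between the pad and jaw shortened from about 12.5 mm to 7.2 mm. My estimates of the pad's push-back ranged from 5.3 to 6.0 mm against the 6 mm wanted, so the turn after touch was roughly 80–90°.
- **Slip on release:** in the last release I wrote the turn values wrongly, so the tool kept rotating as the fingers opened. The next picture showed the wing about 53° on from the view before, against 52° commanded, so I saw no extra turn.
- **Not checked at the end:** I did not re-measure the bystanders or the drawer. The arm passed well clear of them, and I saw no unexpected contact force.

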